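# Unlock the tipping bin and hold it tilted with its parts in the far corner

## Robot

A 6-joint arm with a two-finger parallel gripper is mounted at the origin on the work surface; the furniture and walls round the work are solid. World frame = base frame: x ahead of the robot, y to its left, z up, the work surface at z = 0. Lengths are in m, angles in degrees, forces in N, time in s.
With the tool pointing down it reaches from about 0.4 to 0.825 m from the base axis. Payload 7 kg.
Tool frame: the origin (TCP) lies midway between the tips of the shut fingers; the grasp point (between the pads) lies r.tcp_to_grasp behind it (r.tcp_to_grasp is the distance from the TCP to the grasp point, in m); x points along the fingers, y is the direction in which the jaws open and shut, and the axes are right-handed (so a half turn about x gives the same grasp; the last joint's range is limited). The gripper opens to 88 mm and grips with 3 to 60 N. Pads are 19 mm wide; open, the fingers measure 130 mm over their backs; the gripper's body (78 mm by 193 mm) begins 47 mm behind the grasp point.
Start: joints at [84.402, 20.546, 0.682, 0, -70.136, -16.507], TCP at [0.254, 0.625, 0.203] pointing down, gripper open.
Joint ranges: [-176.03, 176.03], [-82.01, 121.73], [-58.28, 71.71], [-173.87, 95.51], [-174.79, -0.11], [-173.66, 173.66]. Speed limits (degrees/s): [136.94, 136.94, 172.46, 180, 180, 180].

## Interface

Orientations are given as [roll, pitch, yaw] about the fixed x, y, z axes, in that order (R = Rz(yaw) Ry(pitch) Rx(roll)).
In Python, from plant import r gives the robot as it stands.
- The arm moves only by the tool carry_out, never from a script. Its argument "moves" is a list of rows, each a list of 7 numbers: the shift along the world's x, y, z in mm, then the turn, a rotation vector about the world's x, y, z in rad, then the opening in per cent of the stroke, from 0 (shut) to 100 (fully open). In form: [[x, y, z, wx, wy, wz, claw], ...]. A call has 1 to 5 rows; each row is the pose to reach, as a shift and turn from the pose commanded when the call began; what a row does not reach only later rows make up. A row lasts 1/10 s, in which the tool goes at most 50 mm and 8.59 degrees, less where a joint would pass 70% of its speed; a pose out of reach is approached as far as the arm can. A call with a gripper value outside its range is refused whole. The fingers move at their own pace and stop on an object; "squeeze" is the grip in N (left out, the last holds). Time passes only in rows, so rows that repeat a pose let the fingers close. It gives the time, the measured TCP pose, the force and the opening at its end, in the units of the state.
- r.get_state(): the state, without advancing time (a new reading comes with each control period).
- r.capture(name): name is "scene" or "top"; returns the picture (480x640x3 uint8, blue, green, red); there is no depth.
- r.camera_params(name): a dict with "K" (3x3 intrinsics, pixels), "rvec" (rotation vector, rad) and "tvec" (3), from world to camera coordinates, as OpenCV has them. Camera axes: x right, y down, z forward; pixel columns grow to the right and rows downward; lengths in m; the calibration is good to about 2 mm. A picture is of the moment at which its call begins. camera_params takes no time and is no camera call.
- r.close_job(): hands the job in, once; it reports no verdict.
The state is a dict: "time_s": time; "joints": joint angles; "qd": joint speeds; "joint_torque": joint torques, N m; "tcp_pos": TCP position; "eef_rot": TCP orientation; "contact_force": force on the tool from outside, world axes, zero at the start; "moment": the same for the moment, N m; "gripper_width": finger opening in m.
Only numpy, scipy, OpenCV 4.12 (cv2) and the standard library are available. Lean on these libraries where they do the work, as an engineer would, in place of code of your own. Each camera call takes 0.05 s, during which the arm holds its last target. There are 200 camera calls.

## Task

Draw the red-handled lock pin straight out of its bore in the tipping stand and park it in the open notch beside the bore, shaft lying in the notch with the collar close to the block, and let go of it. Then lift the blue bin by its black handle bar to a tilt of about 40 degrees so that the two nuts and the small steel angle slide into its far corner, and finish there, still holding the bin tilted by the bar with the parts at rest in that corner. Leave the tape measure, the centre punch and the masking tape where they are.

Things in the scene. Friction and masses are not known exactly. Their poses are not given: they have to be found in the camera images.
- stand: Fixed grey tipping stand, 195 x 215 x 84 mm. Origin on the bench under the bin's middle; x points from the handle bar to the hinged far corner, y left, z up. The bin's hinge lies along y at x = 70, z = 42 mm. A steel lock block on the -y side spans y = -98 to -124 mm: bore at x = 0 (top of block there 84 mm high), notch at x = -50 mm (top 77 mm high).
- stand_bore (a point): Centre of the bore's mouth in the block's outer (-y) face, 64 mm above the bench; axes as the stand's. The 14 mm bore runs along stand y through the 26 mm block and on into a lug of the bin (hole 17 mm).
- stand_notch (a point): Seat of the pin's axis in the open-topped notch, at the block's outer (-y) face; axes as the stand's. The notch runs along stand y through the 26 mm block, 15 mm wide, flared to 25 mm at the top; floor 6 mm below this point, upper edge 17 mm above. A parked pin's origin is here, within 5 mm sideways, collar on the block or up to 12 mm out (-y).
- lock_pin: Loose steel pin, about 60 g, level along stand y. Origin on its axis at the collar's inner face; +y runs along the shaft (12 mm diameter, 45 mm long, in the bore). Collar 23 mm diameter, y = 0 to -4 mm; ribbed red handle 16 mm diameter, y = -4 to -46 mm, gripped at y = -25 from above, fingers closing across it. Out when drawn over 45 mm. It balances 12 mm along the shaft.
- bin (a joint): Tilt of the bin about its hinge, rad: 0 level (start, on its stop), growing as the bar is lifted, upper stop 1.05. The bin sinks back when let go; the pin in the bore keeps it from tilting.
- bin_bar (a point): Middle of the black handle bar at the bin's near corner: 12 mm diameter, along stand y, 72 mm free between its arms, 56 mm clear of the bin's corner. Level, it lies at stand x = -138, z = 85 mm (208 mm before and 43 mm above the hinge) and swings about the hinge with the bin. The round bar can turn between the pads, so the gripper may stay upright. Lifting takes about 3 N.
- bin_corner (a point): Far inner corner of the blue bin at floor height (stand x = 77.5, y = 0, z = 49 mm when level). The bin is an open box 116 x 116 x 50 mm, walls 3 mm, smooth inside, one corner to the bar and one to the hinge; rim 96 mm above the bench. Gathered parts have their origins within 75 mm of this point.
- nut_1: Loose steel hex nut in the bin, 26 x 30 x 13 mm; origin at the centre of its underside.
- nut_2: A second hex nut, the same, in the bin.
- angle: Loose small piece of steel angle (L section) in the bin, 22 x 24 x 24 mm; origin at the centre of its underside.
- tape_measure: Yellow tape measure, 64 x 79 x 32 mm, on the bench between the stand and the robot; origin at the centre of its underside. Leave it.
- centre_punch: Green centre punch, 24 x 122 x 21 mm, on the bench, same area. Origin at the centre of its underside. Leave it.
- masking_tape: Roll of masking tape, 92 mm diameter, 25 mm high, on the bench, same area. Origin at the centre of its underside. Leave it.
Mind the look-alikes: they are no part of the job. There is more than one size of the lock_pin; the job needs the larger. Leave any brown look-alike of the angle alone.

How it is judged (in metres and radians):
On the way, in this order (a step that is already met when the one before it is completed fails the run):
1. the lock pin is drawn clear of the bore (y of lock_pin in the frame of stand_bore below -0.043 m), for 0.05 s.
2. the pin lies in the side notch, let go (x of lock_pin in the frame of stand_notch between -0.005 and 0.005 m and y of lock_pin in the frame of stand_notch between -0.012 and 0.004 m and z of lock_pin in the frame of stand_notch between -0.004 and 0.005 m and angle between the y axis of lock_pin and the y axis of stand, either way round below 0.15 rad and contact force between the fingers and lock_pin below 0.1 N), for 0.2 s.
3. the bin is held tilted and the parts have slid into the far corner (distance between each of nut_1, nut_2, angle and bin_corner below 0.075 m and value of joint bin between 0.5 and 0.9 rad and contact force between the fingers and bin above 0.7 N), for 0.2 s.
At the end, for the whole second after the job is handed in: Gripper holds the bin (over 0.7 N) still at 0.5 to 0.9 rad; nuts and angle at rest, origins within 75 mm of the far inner corner; pin let go in the notch: origin within 5 mm of the seat sideways, -4 to +5 mm in height, collar at most 12 mm out from the block, shaft within 0.15 rad of the notch (all of step 2 and all of step 3 and velocity of joint bin between -0.05 and 0.05 rad/s and linear speed of each of nut_1, nut_2, angle below 0.03 m/s); the arm keeps its last pose, push and grip.
It fails at once if the tape measure is moved more than 20 mm (distance of tape_measure from where it was at the start of the episode above 0.02 m).
It fails at once if the centre punch is moved more than 20 mm (distance of centre_punch from where it was at the start of the episode above 0.02 m).
It fails at once if the masking tape is moved more than 20 mm (distance of masking_tape from where it was at the start of the episode above 0.02 m).
It also fails if it takes over 56 s, if anything falls off the work surface, if the arm or the gripper's body presses on something with over 40 N, if the wrist force passes 120 N, or if a joint passes its speed limit or range.

## Working session

There is one attempt and no reset: what is moved stays moved. The work goes in short steps, Python scripts to look and compute and a tool call to move; the robot and the scene stay as the last step left them, time stands still between calls to the robot, and variables do not carry over. Pictures are saved under pics/ and viewed, about 8 in all and at most 12, crops included, and the job is handed in when it is done.

Besides the shell and the picture viewer there is one more tool, called after "Request:" as name(argument=value, ...), one argument or row to a line, values as JSON. carry_out: Moves the arm, as the interface text tells. Its arguments: {"type":"object","properties":{"moves":{"type":"array"},"squeeze":{"type":"number"}},"required":["moves"]}

```bash
mkdir -p pics; ls; python3 - <<'E'
from plant import r
import cv2
for n in("scene","top"):
    cv2.imwrite(f"pics/{n}0.png",r.capture(n)); print(n,r.camera_params(n))
print(r.get_state(),r.tcp_to_grasp)
E
```

```text
pics
scene {'K': array([[556.99299899,   0.        , 330.69801082],
       [  0.        , 556.99299899, 243.69714631],
       [  0.        ,   0.        ,   1.        ]]), 'rvec': array([ 1.18804902, -2.37063643,  0.92595193]), 'tvec': array([0.21896096, 0.42240825, 0.60581922])}
top {'K': array([[577.78019261,   0.        , 324.72867481],
       [  0.        , 577.78019261, 237.65236221],
       [  0.        ,   0.        ,   1.        ]]), 'rvec': array([ 2.21868719, -2.17075814,  0.10390018]), 'tvec': array([-0.17006288,  0.54297364,  0.94675516])}
{'time_s': 0.1, 'joints': array([ 8.44023018e+01,  2.05864307e+01,  6.38564711e-01, -1.70740887e-02,
       -7.01369610e+01, -1.65058220e+01]), 'qd': array([ 0.09247961, -0.21894474,  0.13833911,  0.03602119, -0.02947539,
       -0.12140164]), 'joint_torque': array([-7.59246705e-04, -5.84166920e+01,  2.93751025e+01,  7.01555058e+00,
        1.01212136e-02, -5.85136172e-05]), 'tcp_pos': array([0.253855  , 0.62492463, 0.20232518]), 'eef_rot': array([  95.79191341,   89.91366722, -106.31741999]), 'contact_force': array([0.29763098, 1.2196184 , 0.10315203]), 'moment': array([0.00149464, 0.01716086, 0.00432892]), 'gripper_width': 0.08766639551497984} 0.0188
```

View pics/scene0.png

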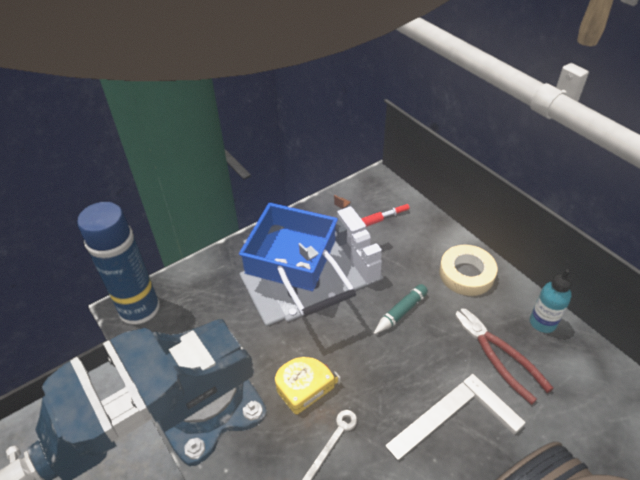

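View pics/top0.png

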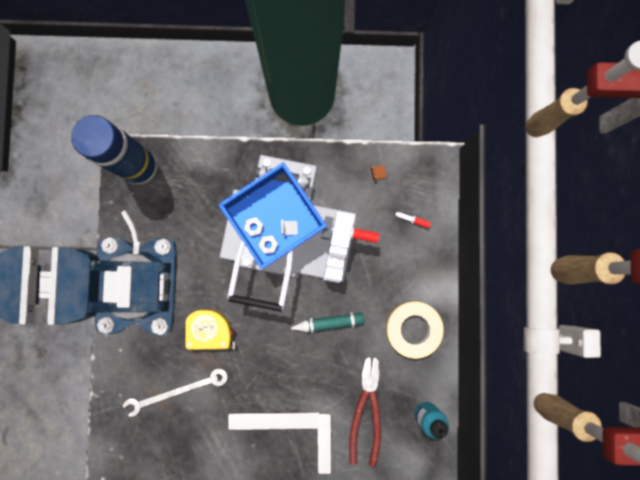

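The scene picture shows the stand with the blue bin at (290,245) and red handles around (385,215). In the top view:
- The bar is at (254,304) and the bin at (272,215).
- A red handle joins the lock block at (365,236).
- A smaller loose red and white pin lies at (413,220). The brown block at (379,172) is a look-alike of the angle.

The pin in the block at (365,236) fits the description. I'll measure it and check it in a crop.

```bash
cat > h.py <<'E'
import numpy as np,cv2
from plant import r
def cam(n):
    p=r.camera_params(n);R=cv2.Rodrigues(p["rvec"])[0];return p["K"],R,p["tvec"]
def ray(n,uv,z):
    K,R,t=cam(n);c=-R.T@t;d=R.T@np.linalg.inv(K)@[uv[0],uv[1],1];return c+d*(z-c[2])/d[2]
def proj(n,P):
    p=r.camera_params(n);return cv2.projectPoints(np.array(P,float).reshape(-1,1,3),p["rvec"],p["tvec"],p["K"],None)[0].reshape(-1,2)
def tri(a,b):
    A=[];B=[]
    for n,uv in(("scene",a),("top",b)):
        K,R,t=cam(n);c=-R.T@t;d=R.T@np.linalg.inv(K)@[uv[0],uv[1],1];d/=np.linalg.norm(d);M=np.eye(3)-np.outer(d,d);A.append(M);B.append(M@c)
    return np.linalg.lstsq(np.vstack(A),np.hstack(B),rcond=None)[0]
def blobs(m,amin=40):
    n,l,s,c=cv2.connectedComponentsWithStats(m.astype(np.uint8)*255)
    return [(s[i],c[i],cv2.minAreaRect(np.argwhere(l==i)[:,::-1].astype(np.float32))) for i in range(1,n) if s[i,4]>=amin]
def red(im):
    h=cv2.cvtColor(im,cv2.COLOR_BGR2HSV);return ((h[...,0]<6)|(h[...,0]>174))&(h[...,1]>170)&(h[...,2]>130)
def blue(im):
    h=cv2.cvtColor(im,cv2.COLOR_BGR2HSV);return (abs(h[...,0].astype(int)-112)<10)&(h[...,1]>150)&(h[...,2]>90)
E
python3 - <<'E'
from h import *
for n in("scene","top"):
    im=cv2.imread(f"pics/{n}0.png")
    for f in(red,blue):
        for s,c,q in blobs(f(im)):
            print(n,f.__name__,s[4],c.round(1),cv2.boxPoints(q).round(1).tolist(),"w",ray(n,c,.064 if f is red else .096).round(4))
    
im=cv2.imread("pics/top0.png")
a=cv2.resize(im[150:330,210:450],(800,600),interpolation=cv2.INTER_CUBIC)
cv2.imwrite("pics/crop1.png",a)
h=cv2.cvtColor(im,cv2.COLOR_BGR2GRAY)[285:320,220:300]
for s,c,q in blobs(h<28,30): print("bar",s,c+[220,285],q)
print("robot base px",proj("top",[[0,0,0],[.3,0,0],[.254,.625,0]]))
E
```

```text
scene blue 2386 [286.  239.8] [[239.1999969482422, 255.0], [253.8000030517578, 197.8000030517578], [336.1000061035156, 218.8000030517578], [321.3999938964844, 276.0]] w [ 0.5706 -0.0649  0.096 ]
top red 79 [421.8 222.4] [[414.3999938964844, 222.8000030517578], [416.1000061035156, 217.6999969482422], [429.29998779296875, 222.10000610351562], [427.6000061035156, 227.1999969482422]] w [ 0.5716 -0.3131  0.064 ]
top red 212 [365.6 235.3] [[353.29998779296875, 237.6999969482422], [354.8999938964844, 228.8000030517578], [378.1000061035156, 232.8000030517578], [376.5, 241.8000030517578]] w [ 0.5488 -0.2229  0.064 ]
top blue 2353 [266.8 208.3] [[217.60000610351562, 203.89999389648438], [283.70001220703125, 160.60000610351562], [326.6000061035156, 226.0], [260.5, 269.29998779296875]] w [ 0.5846 -0.0659  0.096 ]
robot base px [[ 220.94369718  569.01513136]
 [ 227.04446271  383.1024707 ]
 [-154.36079891  404.89605621]]
```

View pics/crop1.png

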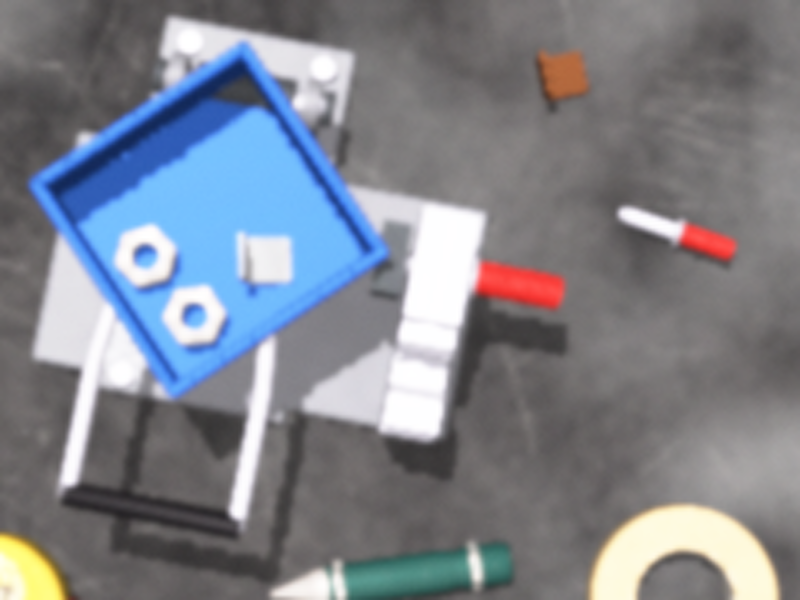

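The crop confirms it: the larger red handle sits in the block at crop (520,283), which is top (366,235). The loose small pin at top (422,222) is the look-alike, and so is the brown piece. Next I'll find the stand pose from the bin rim, bar and handle.

```bash
cat > stand.py <<'E'
from h import *
C=lambda u,v:(210+u*.3-.35,150+v*.3-.35)
top,rt,bt,lf=[ray("top",C(*p),.096) for p in((242,43),(387,252),(175,394),(30,183))]
b1,b2=[ray("top",C(*p),.085) for p in((65,494),(240,530))]
hx=[ray("top",C(*p),.064) for p in((480,276),(562,292))]
bm=(b1+b2)/2
ang=lambda d:np.degrees(np.arctan2(d[1],d[0]))
if __name__=="__main__":
    cen=(top+rt+bt+lf)/4
    print("side",[np.linalg.norm(a-b).round(4) for a,b in((top,rt),(rt,bt),(bt,lf),(lf,top))],"cen",cen)
    print("yaws: diag",ang(top-bt),ang(lf-rt)-90,"bar",ang(b1-b2)-90,"bar->cen",ang(cen-bm),"pin",ang(hx[0]-hx[1])-90)
    print("bar",bm,np.linalg.norm(b1-b2),"dist",np.linalg.norm((cen-bm)[:2]),"pin",hx)
    yaw=np.radians(np.mean([ang(top-bt),ang(lf-rt)-90,ang(b1-b2)-90]));R=np.array([[np.cos(yaw),-np.sin(yaw)],[np.sin(yaw),np.cos(yaw)]])
    for p in hx: print("pin in stand",R.T@(p-cen)[:2])
    print("bar in stand",R.T@(bm-cen)[:2],"yaw",np.degrees(yaw))
    W=lambda x,y,z:np.r_[cen[:2]+R@[x,y],z]
    Q=dict(pinorg=W(0,-.124,.064),grip=W(0,-.149,.064),end=W(0,-.170,.064),notchTop=W(-.05,-.111,.077),blkfar=W(-.05,-.124,.077),bar=W(-.138,0,.085),hinge=W(.07,0,.042))
    for k,v in Q.items(): print(k,v.round(4),proj("top",v).round(1),proj("scene",v).round(1))
    print(b1-b2)
    im=[cv2.resize(cv2.imread("pics/scene0.png")[180:330,230:430],(800,600),interpolation=cv2.INTER_CUBIC)][0]
    for v in Q.values():
        p=(proj("scene",v)[0]-[230,180]+.35)*4; cv2.circle(im,tuple(int(x) for x in p),4,(0,255,0),-1)
    cv2.imwrite("pics/crop2.png",im)
E
python3 stand.py; python3 -c "
from plant import r
from scipy.spatial.transform import Rotation as R
print(R.from_euler('xyz',r.get_state()['eef_rot'],degrees=True).as_matrix())"
```

```text
side [np.float64(0.1192), np.float64(0.118), np.float64(0.119), np.float64(0.1182)] cen [ 0.57463707 -0.07461396  0.096     ]
yaws: diag -9.15789660474347 -9.6587014224868 bar -10.415807227175435 bar->cen -9.540400337508384 pin -9.762460518245518
bar [ 0.43763571 -0.05158848  0.085     ] 0.08296690441950677 dist 0.13892279895673737 pin [array([ 0.55288468, -0.20351937,  0.064     ]), array([ 0.54605672, -0.24320404,  0.064     ])]
pin in stand [ 0.00037849 -0.1307273 ]
pin in stand [ 0.00036561 -0.17099507]
bar in stand [-0.13892192 -0.00049399] yaw -9.744135084801902
pinorg [ 0.5537 -0.1968  0.064 ] [[349.5 231.9]] [[357.9 224.4]]
grip [ 0.5494 -0.2215  0.064 ] [[364.8 234.9]] [[370.8 219.6]]
end [ 0.5459 -0.2422  0.064 ] [[377.6 237.4]] [[381.4 215.7]]
notchTop [ 0.5066 -0.1756  0.077 ] [[336.  260.7]] [[366.1 240.9]]
blkfar [ 0.5044 -0.1884  0.077 ] [[344.1 262.2]] [[373.1 238.2]]
bar [ 0.4386 -0.0513  0.085 ] [[255.2 302.6]] [[329.2 302.4]]
hinge [ 0.6436 -0.0865  0.042 ] [[282.8 177.1]] [[275.  231.1]]
[0.01499963 0.08159975 0.        ]
[[-4.23345680e-04 -3.76374871e-01 -9.26467364e-01]
 [-1.44609707e-03 -9.26466248e-01  3.76375079e-01]
 [-9.99998865e-01  1.49909850e-03 -1.52059114e-04]]
```

View pics/crop2.png

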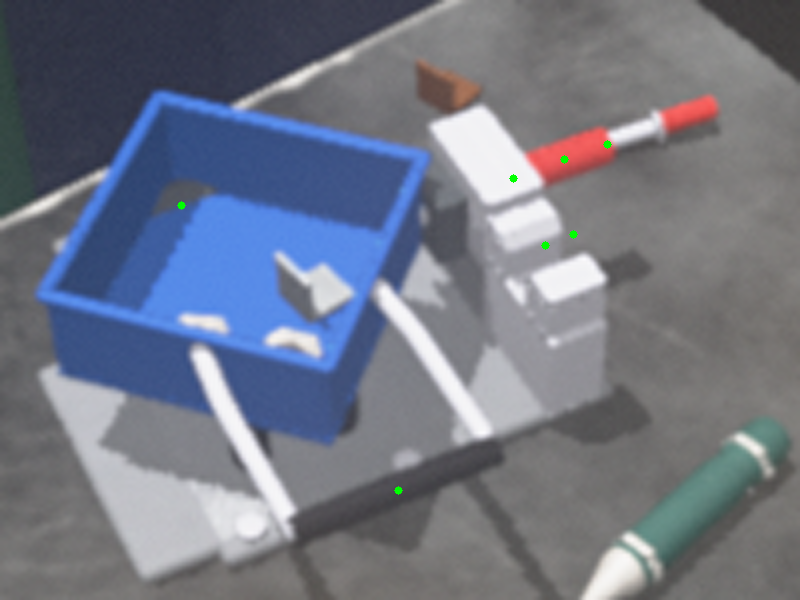

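The stand pose is consistent: the bin sides measure 118–119 mm, bar to centre is 139 mm against 138 expected, and the pin axis is within 0.5 mm of the bore. The yaw is −9.7°. The handle grip is at world (0.549, −0.2215, 0.064) and the jaws need to turn −1.354 rad. Moving over there now.

Request:
carry_out(
  moves=[
    [13,-38,20,0,0,-0.07,70],
    [26,-76,40,0,0,-0.14,70],
    [39,-114,60,0,0,-0.21,70],
    [52,-152,80,0,0,-0.28,70],
    [65,-190,97,0,0,-0.35,70],
  ],
)

```text
time_s: 0.6
tcp_pos: [0.3193, 0.4337, 0.3009]
eef_rot: [-140.1, 90.0, -2.4]
contact_force: [1.0, -0.5, 0.1]
gripper_width: 0.062
```

Request:
carry_out(
  moves=[
    [15,-43,0,0,0,-0.07,70],
    [30,-86,0,0,0,-0.14,70],
    [45,-129,0,0,0,-0.21,70],
    [60,-172,0,0,0,-0.28,70],
    [75,-215,0,0,0,-0.35,70],
  ],
)

```text
time_s: 1.1
tcp_pos: [0.394, 0.2184, 0.3001]
eef_rot: [-32.7, 90.0, 85.0]
contact_force: [1.7, 0.2, -0.4]
gripper_width: 0.0616
```

Request:
carry_out(
  moves=[
    [15,-43,0,0,0,-0.07,70],
    [30,-86,0,0,0,-0.14,70],
    [45,-129,0,0,0,-0.21,70],
    [60,-172,0,0,0,-0.28,70],
    [75,-215,0,0,0,-0.35,70],
  ],
)

```text
time_s: 1.6
tcp_pos: [0.469, 0.0035, 0.3002]
eef_rot: [-45.2, 90.0, 52.3]
contact_force: [1.0, 0.3, 0.3]
gripper_width: 0.0611
```

Request:
carry_out(
  moves=[
    [16,-45,0,0,0,-0.07,70],
    [32,-90,0,0,0,-0.14,70],
    [48,-135,0,0,0,-0.21,70],
    [64,-180,-20,0,0,-0.28,70],
    [80,-226,-40,0,0,-0.304,70],
  ],
)

```text
time_s: 2.1
tcp_pos: [0.5481, -0.2188, 0.2615]
eef_rot: [-73.4, 89.9, 6.8]
contact_force: [0.9, 1.9, 0.9]
gripper_width: 0.0614
```

Request:
carry_out(
  moves=[
    [0,0,-40,0,0,0,60],
    [0,0,-80,0,0,0,60],
    [0,0,-120,0,0,0,60],
    [0,0,-140,0,0,0,60],
    [0,0,-140,0,0,0,60],
  ],
)

```text
time_s: 2.6
tcp_pos: [0.545, -0.2164, 0.1181]
eef_rot: [90.5, 89.6, 170.8]
contact_force: [-0.3, -0.2, 0.1]
gripper_width: 0.0525
```

```bash
cat > s.py <<'E'
from h import *
from scipy.spatial.transform import Rotation as R
s=r.get_state();M=R.from_euler('xyz',s['eef_rot'],degrees=True).as_matrix()
g=s['tcp_pos']-M[:,0]*r.tcp_to_grasp
print(s['time_s'],"grasp",g.round(4),"x",M[:,0].round(3),"jaw",M[:,1].round(3),np.degrees(np.arctan2(M[1,1],M[0,1])).round(2),"F",s['contact_force'].round(2),"w",s['gripper_width'].round(4),"q",s['joints'].round(1))
y=np.radians(-9.744);S=np.array([[np.cos(y),-np.sin(y)],[np.sin(y),np.cos(y)]]);cen=np.array([.57464,-.07461])
print("grasp in stand",(S.T@(g[:2]-cen)*1000).round(1))
E
python3 s.py
```

```text
Traceback (most recent call last):
  File "s.py", line 5, in <module>
    print(s['time_s'],"grasp",g.round(4),"x",M[:,0].round(3),"jaw",M[:,1].round(3),np.degrees(np.arctan2(M[1,1],M[0,1])).round(2),"F",s['contact_force'].round(2),"w",s['gripper_width'].round(4),"q",s['joints'].round(1))
                                                                                                                                                                      ^^^^^^^^^^^^^^^^^^^^^^^^
AttributeError: 'float' object has no attribute 'round'
```

```bash
sed -i "s/s\['gripper_width'\].round(4)/round(s['gripper_width'],4)/" s.py; sed -i '2a r.capture("top")' s.py; python3 s.py;python3 s.py
```

```text
2.65 grasp [ 0.5467 -0.2168  0.1394] x [-0.003  0.    -1.   ] jaw [-0.986  0.168  0.003] 170.31 F [ 0.16 -0.6   2.21] w 0.0527 q [ -2.6  16.4 -16.9   0.  -57.   -7.1]
grasp in stand [  -3.4 -144.9]
2.7 grasp [ 0.5479 -0.2169  0.1411] x [-0. -0. -1.] jaw [-0.986  0.168  0.   ] 170.34 F [0.06 0.14 0.62] w 0.0528 q [ -2.6  16.3 -16.8   0.  -57.   -7.1]
grasp in stand [  -2.3 -144.8]
```

Request:
carry_out(
  moves=[
    [1.5,-4.5,-15,0,0,0,60],
    [1.5,-4.5,-40,0,0,0,60],
    [1.5,-4.5,-60,0,0,0,60],
    [1.5,-4.5,-60,0,0,0,60],
    [1.5,-4.5,-60,0,0,0,60],
  ],
)

```text
time_s: 3.2
tcp_pos: [0.5503, -0.2215, 0.0636]
eef_rot: [-99.3, 89.9, -19.0]
contact_force: [-0.2, 0.4, 0.2]
gripper_width: 0.0526
```

```bash
python3 s.py
```

```text
3.25 grasp [ 0.5506 -0.2215  0.0828] x [ 0.003 -0.001 -1.   ] jaw [-0.986  0.168 -0.003] 170.35 F [-0.09 -0.12  0.19] w 0.0529 q [ -3.   20.  -20.1   0.  -49.7  -6.6]
grasp in stand [   1.1 -148.8]
```

Request:
carry_out(
  moves=[
    [-1,0,-10,0,0,0,60],
    [-1,0,-18.5,0,0,0,60],
    [-1,0,-18.5,0,0,0,60],
  ],
)

```text
time_s: 3.55
tcp_pos: [0.5472, -0.2211, 0.0422]
eef_rot: [87.5, 89.9, 167.8]
contact_force: [0.0, -0.3, 0.9]
gripper_width: 0.0523
```

Request:
carry_out(
  moves=[
    [0,0,0,0,0,0,25],
    [0,0,0,0,0,0,0],
    [0,0,0,0,0,0,0],
    [0,0,0,0,0,0,0],
    [0,0,0,0,0,0,0],
  ],
  squeeze=35,
)

```text
time_s: 4.05
tcp_pos: [0.5482, -0.2213, 0.0435]
eef_rot: [-85.6, 90.0, -5.3]
contact_force: [-0.5, -0.1, -0.5]
gripper_width: 0.0185
```

```bash
python3 s.py
```

```text
4.1 grasp [ 0.5482 -0.2213  0.0623] x [ 0.  0. -1.] jaw [-0.986  0.168 -0.   ] 170.32 F [ 0.24 -0.28 -0.8 ] w 0.0142 q [ -3.1  21.3 -21.4  -0.  -47.3  -6.6]
grasp in stand [  -1.2 -149. ]
```

Request:
carry_out(
  moves=[
    [0,0,0,0,0,0,0],
    [0,0,0,0,0,0,0],
  ],
)

```text
time_s: 4.3
tcp_pos: [0.5483, -0.2213, 0.0434]
eef_rot: [-89.5, 90.0, -9.2]
contact_force: [1.1, -0.4, 0.0]
gripper_width: 0.0111
```

```bash
python3 s.py
```

```text
4.35 grasp [ 0.5483 -0.2213  0.0622] x [ 0. -0. -1.] jaw [-0.986  0.168 -0.   ] 170.32 F [1.02 0.33 0.67] w 0.011 q [ -3.   21.3 -21.4   0.  -47.3  -6.6]
grasp in stand [  -1.1 -149. ]
```

Width 11 mm is less than the 16 mm handle, so I'll look before pulling.

```bash
python3 - <<'E'
from h import *
a=r.capture("scene")[150:300,290:490];b=r.capture("top")[170:290,300:460]
cv2.imwrite("pics/c3.png",np.vstack([cv2.resize(a,(400,300),interpolation=2),cv2.resize(b,(400,300),interpolation=2)]))
E
python3 s.py
```

```text
4.5 grasp [ 0.5483 -0.2213  0.0622] x [ 0. -0. -1.] jaw [-0.986  0.168 -0.   ] 170.32 F [ 0.64 -0.26 -0.07] w 0.0112 q [ -3.   21.3 -21.4   0.  -47.3  -6.6]
grasp in stand [  -1.2 -149. ]
```

View pics/c3.png

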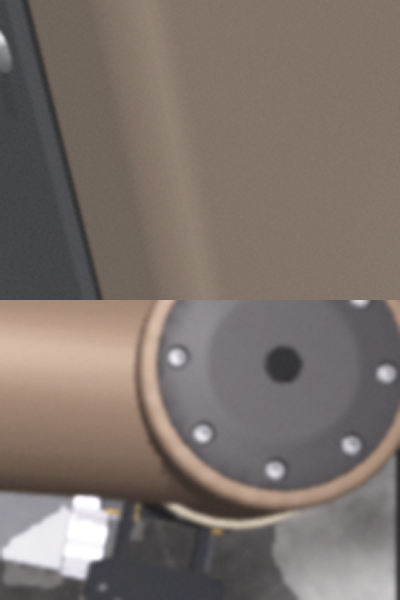

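The arm hides the pin in both views: the scene crop shows only the arm link, and the top crop shows the wrist with the block at (90,530). The width is steady at 11 mm, so something is held. I'll pull along stand −y and watch the force.

Request:
carry_out(
  moves=[
    [-0.8,-5,0,0,0,0,0],
    [-1.7,-10,0,0,0,0,0],
    [-2.5,-15,0,0,0,0,0],
    [-3.4,-20,0,0,0,0,0],
    [-4.3,-25,0,0,0,0,0],
  ],
)

```text
time_s: 5.0
tcp_pos: [0.5437, -0.2469, 0.0433]
eef_rot: [88.0, 90.0, 168.3]
contact_force: [0.4, 0.4, -0.2]
gripper_width: 0.011
```

```bash
python3 s.py
```

```text
5.05 grasp [ 0.5435 -0.2474  0.0621] x [-0. -0. -1.] jaw [-0.986  0.169  0.   ] 170.29 F [ 0.91 -0.9   0.79] w 0.0111 q [ -5.7  21.8 -20.6   0.  -47.6  -4. ]
grasp in stand [  -1.4 -175.5]
```

Request:
carry_out(
  moves=[
    [-0.8,-5,0,0,0,0,0],
    [-1.7,-10,0,0,0,0,0],
    [-2.5,-15,0,0,0,0,0],
    [-3.4,-20,0,0,0,0,0],
    [-4.3,-25,0,0,0,0,0],
  ],
)

```text
time_s: 5.55
tcp_pos: [0.5394, -0.2717, 0.0433]
eef_rot: [90.0, 90.0, 170.3]
contact_force: [-0.7, -0.5, -0.1]
gripper_width: 0.0109
```

```bash
python3 s.py
```

```text
5.6 grasp [ 0.5393 -0.2722  0.0621] x [-0. -0. -1.] jaw [-0.986  0.168  0.   ] 170.3 F [-0.74 -1.24 -0.51] w 0.0115 q [ -8.3  22.3 -19.7   0.  -48.   -1.4]
grasp in stand [  -1.4 -200.7]
```

The width stayed at 11 mm over 52 mm of travel, so the pin came along and is clear of the bore. Next I'll lift and shift to over the notch, still outside the block.

Request:
carry_out(
  moves=[
    [-0.7,-4,0,0,0,0,0],
    [-0.7,-4,19,0,0,0,0],
    [-0.7,-4,38,0,0,0,0],
    [-25,0,38,0,0,0,0],
    [-48.6,4.2,38,0,0,0,0],
  ],
)

```text
time_s: 6.1
tcp_pos: [0.4909, -0.2671, 0.0817]
eef_rot: [-88.5, 89.9, -8.2]
contact_force: [-0.5, 0.4, -1.1]
gripper_width: 0.0115
```

```bash
python3 s.py;  python3 - <<'E'
from h import *
cv2.imwrite("pics/c4.png",np.hstack([cv2.resize(r.capture(n),(400,300),interpolation=3) for n in("scene","top")]))
E
python3 s.py
```

```text
6.15 grasp [ 0.4864 -0.2661  0.1   ] x [-0.002  0.001 -1.   ] jaw [-0.986  0.169  0.002] 170.24 F [-6.91  1.67 -2.6 ] w 0.0115 q [ -8.5  15.8 -23.7  -0.1 -50.6  -1.2]
grasp in stand [ -54.5 -203.7]
6.3 grasp [ 0.491  -0.2672  0.1006] x [ 0.001 -0.    -1.   ] jaw [-0.986  0.168 -0.001] 170.33 F [-0.42  0.52 -0.25] w 0.011 q [ -8.5  16.  -23.3   0.  -50.6  -1.2]
grasp in stand [ -49.8 -204. ]
```

View pics/c4.png

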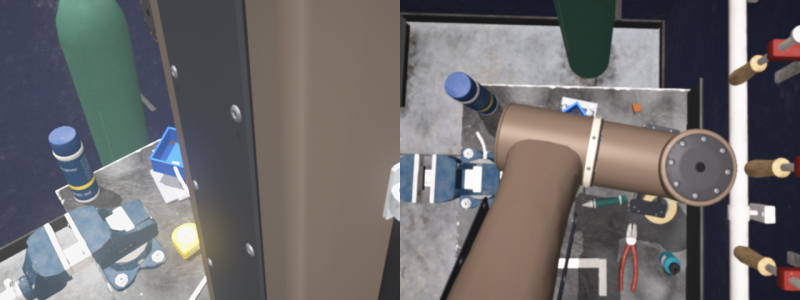

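The pictures show only the arm over the site, with everything else undisturbed. Width and position readings are consistent, so I'll move in over the notch and lower.

Request:
carry_out(
  moves=[
    [3,17,0,0,0,0,0],
    [6,34,0,0,0,0,0],
    [8.6,50.8,0,0,0,0,0],
    [8.6,50.8,0,0,0,0,0],
    [8.6,50.8,0,0,0,0,0],
  ],
)

```text
time_s: 6.8
tcp_pos: [0.5003, -0.2162, 0.0813]
eef_rot: [-131.5, 90.0, -51.1]
contact_force: [0.6, 0.5, -0.3]
gripper_width: 0.0111
```

```bash
python3 s.py
```

```text
6.85 grasp [ 0.5001 -0.2165  0.1001] x [ 0. -0. -1.] jaw [-0.986  0.168 -0.   ] 170.35 F [-0.05  0.54 -0.16] w 0.0109 q [ -2.8  14.9 -25.    0.  -50.1  -6.9]
grasp in stand [ -49.5 -152.5]
```

Request:
carry_out(
  moves=[
    [-0.5,0,-10,0,0,0,0],
    [-0.5,0,-20,0,0,0,0],
    [-0.5,0,-28,0,0,0,0],
    [-0.5,0,-34,0,0,0,0],
    [-0.5,0,-34,0,0,0,0],
  ],
)

```text
time_s: 7.35
tcp_pos: [0.4982, -0.2163, 0.046]
eef_rot: [93.7, 89.9, 174.0]
contact_force: [-0.0, 0.1, -0.8]
gripper_width: 0.0113
```

```bash
python3 s.py
```

```text
7.4 grasp [ 0.4987 -0.2164  0.0655] x [-0.001  0.    -1.   ] jaw [-0.986  0.168  0.001] 170.31 F [-0.3   0.18 -0.06] w 0.0112 q [ -2.8  17.3 -27.3   0.  -45.5  -6.9]
grasp in stand [ -50.9 -152.6]
```

Request:
carry_out(
  moves=[
    [0.5,0,-2,0,0,0,0],
    [0.5,0,-4,0,0,0,0],
    [0.5,0,-5.5,0,0,0,0],
    [0.5,0,-5.5,0,0,0,0],
  ],
)

```text
time_s: 7.8
tcp_pos: [0.4995, -0.2162, 0.0418]
eef_rot: [76.0, 90.0, 156.3]
contact_force: [0.0, 0.4, -0.3]
gripper_width: 0.0109
```

```bash
python3 s.py
```

```text
7.85 grasp [ 0.4996 -0.2163  0.0607] x [ 0.  0. -1.] jaw [-0.986  0.168 -0.   ] 170.32 F [-0.96 -0.48 -0.99] w 0.0113 q [ -2.8  17.7 -27.5  -0.  -44.8  -6.9]
grasp in stand [ -50.  -152.3]
```

Request:
carry_out(
  moves=[
    [0,0,-1,0,0,0,0],
    [0,0,-2,0,0,0,0],
    [0,0,-2,0,0,0,0],
  ],
)

```text
time_s: 8.15
tcp_pos: [0.4997, -0.2164, 0.0399]
eef_rot: [-128.2, 90.0, -47.8]
contact_force: [-0.4, -1.2, 0.5]
gripper_width: 0.011
```

```bash
python3 s.py
```

```text
8.2 grasp [ 0.4997 -0.2164  0.0587] x [ 0. -0. -1.] jaw [-0.986  0.168 -0.   ] 170.32 F [ 0.86 -1.25 -0.09] w 0.011 q [ -2.8  17.8 -27.6   0.  -44.6  -6.9]
grasp in stand [ -49.9 -152.4]
```

Request:
carry_out(
  moves=[
    [0,0,-1,0,0,0,0],
    [0,0,-1,0,0,0,0],
  ],
)

```text
time_s: 8.4
tcp_pos: [0.4998, -0.2165, 0.0391]
eef_rot: [-121.3, 90.0, -41.0]
contact_force: [-0.5, -1.4, 2.2]
gripper_width: 0.0107
```

```bash
python3 s.py
```

```text
8.45 grasp [ 0.4997 -0.2164  0.0578] x [ 0. -0. -1.] jaw [-0.986  0.168 -0.   ] 170.32 F [-0.35 -2.17  2.42] w 0.0109 q [ -2.8  17.9 -27.7   0.  -44.4  -6.9]
grasp in stand [ -49.8 -152.5]
```

Request:
carry_out(
  moves=[
    [0,0,-1,0,0,0,0],
    [0,0,-1,0,0,0,0],
  ],
)

```text
time_s: 8.65
tcp_pos: [0.4998, -0.2166, 0.0381]
eef_rot: [-121.2, 90.0, -40.9]
contact_force: [-0.7, -3.1, 3.0]
gripper_width: 0.0109
```

```bash
python3 s.py
```

```text
8.7 grasp [ 0.4998 -0.2165  0.0569] x [ 0. -0. -1.] jaw [-0.986  0.168 -0.001] 170.33 F [-1.42 -3.59  5.18] w 0.011 q [ -2.8  18.  -27.7   0.  -44.3  -6.9]
grasp in stand [ -49.7 -152.5]
```

Contact came at grasp z ≈ 58 mm, the predicted seat height. Releasing.

Request:
carry_out(
  moves=[
    [0,0,1,0,0,0,15],
    [0,0,1,0,0,0,25],
    [0,0,1,0,0,0,50],
    [0,0,1,0,0,0,60],
    [0,0,1,0,0,0,60],
  ],
)

```text
time_s: 9.2
tcp_pos: [0.4994, -0.2161, 0.0387]
eef_rot: [77.3, 90.0, 157.7]
contact_force: [-1.1, -0.0, -0.4]
gripper_width: 0.0397
```

Request:
carry_out(
  moves=[
    [0,0,10,0,0,0,60],
    [0,0,30,0,0,0,60],
    [0,0,60,0,0,0,60],
    [0,0,100,0,0,0,60],
    [0,0,140,0,0,0,60],
  ],
)

```text
time_s: 9.7
tcp_pos: [0.4991, -0.2163, 0.1809]
eef_rot: [112.2, 90.0, -167.5]
contact_force: [1.5, -0.9, -0.3]
gripper_width: 0.0526
```

Request:
carry_out(
  moves=[
    [-10,40,5,0,0,0,60],
    [-20,80,10,0,0,0,60],
    [-35,120,10,0,0,0,50],
    [-50,150,10,0,0,0,40],
    [-62,164,10,0,0,0,40],
  ],
)

```text
time_s: 10.2
tcp_pos: [0.4368, -0.0505, 0.1898]
eef_rot: [-54.0, 89.9, 26.4]
contact_force: [1.1, -0.2, 0.6]
gripper_width: 0.0367
```

```bash
python3 s.py;  python3 - <<'E'
from h import *
a=cv2.resize(r.capture("scene")[150:330,240:480],(400,300),interpolation=2);b=cv2.resize(r.capture("top")[150:330,210:450],(400,300),interpolation=2)
cv2.imwrite("pics/c5.png",np.hstack([a,b]))
E
python3 s.py
```

```text
10.25 grasp [ 0.4354 -0.0501  0.2086] x [ 0.001  0.001 -1.   ] jaw [-0.986  0.167 -0.001] 170.38 F [-3.14  0.07 -0.57] w 0.0358 q [ 19.3  -1.9 -28.7  -0.1 -63.2 -28.9]
grasp in stand [-141.4    0.6]
10.4 grasp [ 0.4378 -0.052   0.2086] x [ 0.002  0.    -1.   ] jaw [-0.986  0.167 -0.001] 170.4 F [-0.82 -0.53  0.27] w 0.0352 q [ 19.   -1.7 -28.5   0.  -63.1 -28.6]
grasp in stand [-138.7   -0.8]
```

View pics/c5.png

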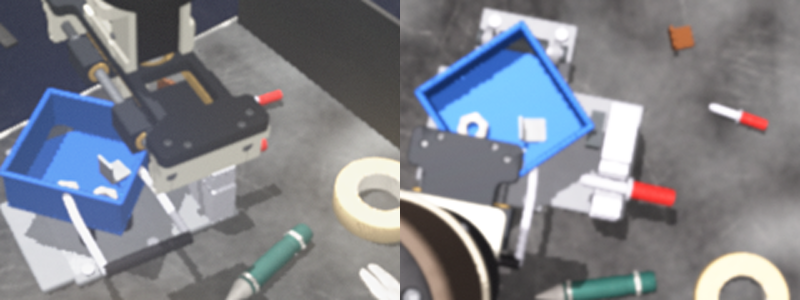

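The top view (right half) shows the pin lying in the notch with its red handle at crop (655,193), and the shaft is visible in the notch. I'll measure where it sits.

```bash
cat > pin.py <<'E'
from h import *
im=r.capture("top");y=np.radians(-9.744);S=np.array([[np.cos(y),-np.sin(y)],[np.sin(y),np.cos(y)]]);cen=np.array([.57464,-.07461])
for s,c,q in blobs(red(im),120):
    b=cv2.boxPoints(q);e=sorted([(b[i]+b[(i+1)%4])/2 for i in range(4)],key=lambda p:p[0]); P=[S.T@(ray("top",p,.060)[:2]-cen)*1000 for p in(e[0],e[-1],c)]
    print(s[4],np.round(P,1).tolist(),"angle from y deg",np.degrees(np.arctan2((P[0]-P[1])[0],(P[0]-P[1])[1])).round(1))
E
python3 pin.py; python3 -c "
from h import *
im=cv2.imread('pics/top0.png')
print(blobs(red(im),120))"
```

```text
228 [[-49.6, -134.8], [-49.1, -173.5], [-49.8, -153.7]] angle from y deg -0.7
[(array([354, 229,  24,  13, 212], dtype=int32), array([365.63679245, 235.27358491]), ((365.7164306640625, 235.27349853515625), (23.518945693969727, 9.094764709472656), 10.007980346679688))]
```

The pin is parked at stand x ≈ −49.8 with the collar about 3.5 mm out and under 1° off axis, which is within limits. Now I'll lower onto the bar.

Request:
carry_out(
  moves=[
    [1,0.7,-35,0,0,0,40],
    [1,0.7,-70,0,0,0,40],
    [1,0.7,-95,0,0,0,40],
    [1,0.7,-95,0,0,0,40],
    [1,0.7,-95,0,0,0,40],
  ],
)

```text
time_s: 10.95
tcp_pos: [0.4391, -0.0522, 0.0942]
eef_rot: [144.3, 89.9, -135.4]
contact_force: [0.4, 0.4, 0.5]
gripper_width: 0.0353
```

```bash
python3 s.py
```

```text
11.0 grasp [ 0.4396 -0.0519  0.1137] x [ 0.001 -0.    -1.   ] jaw [-0.986  0.169 -0.001] 170.29 F [ 0.36 -0.19  0.86] w 0.0351 q [ 19.    4.5 -36.2   0.  -49.3 -28.7]
grasp in stand [-136.9   -0.5]
```

Request:
carry_out(
  moves=[
    [-1,0,-12,0,0,0,40],
    [-1,0,-24,0,0,0,40],
    [-1,0,-29,0,0,0,40],
    [-1,0,-29,0,0,0,40],
  ],
)

```text
time_s: 11.4
tcp_pos: [0.438, -0.0516, 0.0654]
eef_rot: [-72.4, 90.0, 7.9]
contact_force: [0.1, -0.9, -0.0]
gripper_width: 0.0348
```

Request:
carry_out(
  moves=[
    [0,0,0,0,0,0,0],
    [0,0,0,0,0,0,0],
    [0,0,0,0,0,0,0],
    [0,0,0,0,0,0,0],
    [0,0,0,0,0,0,0],
  ],
  squeeze=25,
)

```text
time_s: 11.9
tcp_pos: [0.4385, -0.0515, 0.0658]
eef_rot: [-86.1, 89.9, -5.8]
contact_force: [-4.5, 1.7, 18.6]
gripper_width: 0.0049
```

```bash
python3 s.py
```

```text
11.95 grasp [ 0.4386 -0.0515  0.085 ] x [ 0.002 -0.    -1.   ] jaw [-0.986  0.167 -0.002] 170.37 F [-6.21  2.03 24.8 ] w 0.0038 q [ 19.1   6.7 -38.5   0.1 -44.7 -28.8]
grasp in stand [-138.    -0.3]
```

The width is 3.8 mm and the tool is pushed up with 25 N. On the pin the pads also read about 5 mm under, which suggests grooved pads, here centred a bit low on the bar. I'll raise slightly and watch the force.

Request:
carry_out(
  moves=[
    [0,0,1,0,0,0,0],
    [0,0,2,0,0,0,0],
    [0,0,2,0,0,0,0],
  ],
)

```text
time_s: 12.25
tcp_pos: [0.4384, -0.0514, 0.0676]
eef_rot: [-74.5, 89.9, 5.9]
contact_force: [-0.3, 2.0, 7.8]
gripper_width: 0.0008
```

```bash
python3 s.py
```

```text
12.3 grasp [ 0.4384 -0.0514  0.0864] x [ 0.002  0.    -1.   ] jaw [-0.986  0.168 -0.002] 170.35 F [-0.35  1.52  8.41] w 0.0005 q [ 19.1   6.6 -38.4   0.  -45.  -28.8]
grasp in stand [-138.2   -0.2]
```

```bash
python3 - <<'E'
from h import *
a=cv2.resize(r.capture("scene")[200:350,230:430],(600,450),interpolation=2)
cv2.imwrite("pics/c6.png",a)
E
python3 s.py
```

```text
12.4 grasp [ 0.4384 -0.0515  0.0864] x [ 0.002  0.    -1.   ] jaw [-0.986  0.168 -0.002] 170.35 F [-1.85  0.57  8.16] w 0.0004 q [ 19.1   6.6 -38.4   0.  -45.  -28.8]
grasp in stand [-138.2   -0.2]
```

View pics/c6.png

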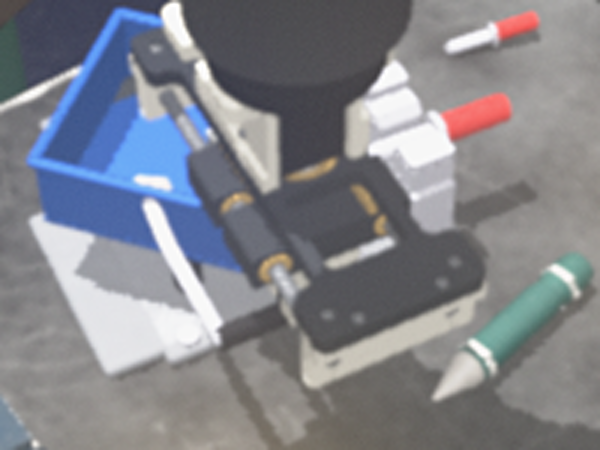

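The picture shows the gripper over the bar at (250,325), with the pads hidden. A small lift will tell whether the bar is captured.

Request:
carry_out(
  moves=[
    [0.5,0,3,0,0,0,0],
    [1,0,6,0,0,0,0],
    [2,-0.4,10,0,0,0,0],
    [2,-0.4,10,0,0,0,0],
  ],
)

```text
time_s: 12.8
tcp_pos: [0.4399, -0.052, 0.0773]
eef_rot: [-70.0, 90.0, 10.3]
contact_force: [-0.1, -1.0, -0.3]
gripper_width: 0.0002
```

```bash
python3 s.py
```

```text
12.85 grasp [ 0.4397 -0.0519  0.0958] x [ 0.  0. -1.] jaw [-0.986  0.168 -0.   ] 170.31 F [ 0.23  0.08 -0.36] w 0.0003 q [ 18.9   5.9 -37.5  -0.  -46.5 -28.6]
grasp in stand [-136.8   -0.5]
```

There's no load, so the pads squeezed off the top of the bar. Both readings are chords: 11 mm on the 16 mm handle and 3.8 mm on the 12 mm bar. Both put the effective pad edge about 25 mm above the reported TCP. I'll open, go about 16 mm lower than before, and grip again.

Request:
carry_out(
  moves=[
    [-1.2,0.3,10,0,0,0,40],
    [-1.2,0.3,10,0,0,0,40],
    [-1.2,0.3,10,0,0,0,40],
    [-1.2,0.3,10,0,0,0,40],
    [-1.2,0.3,0,0,0,0,40],
  ],
)

```text
time_s: 13.35
tcp_pos: [0.4393, -0.0515, 0.0774]
eef_rot: [-66.9, 89.9, 13.5]
contact_force: [0.4, -0.8, -0.5]
gripper_width: 0.0332
```

Request:
carry_out(
  moves=[
    [0,0,-8,0,0,0,40],
    [0,0,-16,0,0,0,40],
    [0,0,-22,0,0,0,40],
    [0,0,-26,0,0,0,40],
    [0,0,-26,0,0,0,40],
  ],
)

```text
time_s: 13.85
tcp_pos: [0.4379, -0.0518, 0.0501]
eef_rot: [117.5, 89.9, -162.2]
contact_force: [0.3, 0.5, 0.4]
gripper_width: 0.0355
```

Request:
carry_out(
  moves=[
    [0,0,0,0,0,0,0],
    [0,0,0,0,0,0,0],
    [0,0,0,0,0,0,0],
    [0,0,0,0,0,0,0],
    [0,0,0,0,0,0,0],
  ],
)

```text
time_s: 14.35
tcp_pos: [0.4385, -0.0516, 0.0511]
eef_rot: [-60.5, 90.0, 19.8]
contact_force: [-1.5, 1.5, 1.3]
gripper_width: 0.0114
```

```bash
python3 s.py
```

```text
14.4 grasp [ 0.4385 -0.0516  0.0699] x [ 0.  0. -1.] jaw [-0.986  0.168 -0.   ] 170.32 F [-0.35  1.43  2.74] w 0.0111 q [ 19.    8.1 -39.5   0.  -42.5 -28.7]
grasp in stand [-138.1   -0.4]
```

Request:
carry_out(
  moves=[
    [0,0,0,0,0,0,0],
    [0,0,0,0,0,0,0],
    [0,0,0,0,0,0,0],
  ],
  squeeze=35,
)

```text
time_s: 14.7
tcp_pos: [0.4385, -0.0516, 0.0511]
eef_rot: [-69.8, 90.0, 10.5]
contact_force: [-1.9, 0.6, 5.7]
gripper_width: 0.0107
```

```bash
python3 s.py
```

```text
14.75 grasp [ 0.4385 -0.0516  0.0698] x [ 0.  0. -1.] jaw [-0.986  0.168 -0.   ] 170.33 F [-1.5   0.71  6.5 ] w 0.0109 q [ 19.    8.1 -39.5   0.  -42.5 -28.7]
grasp in stand [-138.1   -0.4]
```

It's holding, but the upward push is growing slowly, so it's still gripping a little high. I'll re-grip 7 mm lower.

Request:
carry_out(
  moves=[
    [0,0,0,0,0,0,35],
    [0,0,0,0,0,0,35],
    [0,0,0,0,0,0,35],
    [0,0,-4,0,0,0,35],
    [0,0,-7,0,0,0,35],
  ],
)

```text
time_s: 15.25
tcp_pos: [0.4382, -0.0517, 0.0434]
eef_rot: [95.3, 90.0, 175.6]
contact_force: [0.2, 0.5, -0.4]
gripper_width: 0.0309
```

Request:
carry_out(
  moves=[
    [0,0,0,0,0,0,0],
    [0,0,0,0,0,0,0],
    [0,0,0,0,0,0,0],
    [0,0,0,0,0,0,0],
    [0,0,0,0,0,0,0],
  ],
)

```text
time_s: 15.75
tcp_pos: [0.4385, -0.0517, 0.0439]
eef_rot: [-72.5, 90.0, 7.8]
contact_force: [1.2, 0.1, -1.0]
gripper_width: 0.0112
```

```bash
python3 s.py
```

```text
15.8 grasp [ 0.4385 -0.0517  0.0627] x [ 0.  0. -1.] jaw [-0.986  0.168 -0.   ] 170.32 F [ 1.48 -1.63 -1.84] w 0.0109 q [ 19.    8.7 -39.9   0.  -41.3 -28.7]
grasp in stand [-138.1   -0.4]
```

Request:
carry_out(
  moves=[
    [0,0,0,0,0,0,0],
    [0,0,0,0,0,0,0],
    [0,0,0,0,0,0,0],
  ],
)

```text
time_s: 16.1
tcp_pos: [0.4384, -0.0517, 0.0438]
eef_rot: [-68.6, 90.0, 11.7]
contact_force: [1.9, -1.5, -2.2]
gripper_width: 0.0109
```

```bash
python3 s.py
```

```text
16.15 grasp [ 0.4384 -0.0517  0.0627] x [ 0.  0. -1.] jaw [-0.986  0.168 -0.   ] 170.32 F [ 1.76 -0.93 -2.36] w 0.0106 q [ 19.    8.7 -39.9   0.  -41.3 -28.7]
grasp in stand [-138.1   -0.4]
```

The grip is now stable at 10.6–10.9 mm with a light pull. Lifting along the hinge arc in stages.

Request:
carry_out(
  moves=[
    [1.6,-0.3,7.3,0,0,0,0],
    [3.5,-0.6,14.5,0,0,0,0],
    [5.6,-1,21.6,0,0,0,0],
    [7.9,-1.4,28.6,0,0,0,0],
    [7.9,-1.4,28.6,0,0,0,0],
  ],
)

```text
time_s: 16.65
tcp_pos: [0.4465, -0.0531, 0.0733]
eef_rot: [-52.5, 90.0, 27.8]
contact_force: [1.1, -0.5, -3.7]
gripper_width: 0.0105
```

```bash
python3 s.py; python3 - <<'E'
from h import *
a=cv2.resize(r.capture("scene")[180:360,220:460],(400,300),interpolation=2);b=cv2.resize(r.capture("top")[150:330,210:450],(400,300),interpolation=2)
cv2.imwrite("pics/c7.png",np.hstack([a,b]))
E
```

```text
16.7 grasp [ 0.4463 -0.0531  0.0916] x [ 0.  0. -1.] jaw [-0.986  0.169 -0.   ] 170.3 F [ 1.66 -0.2  -3.42] w 0.0107 q [ 18.5   6.9 -37.   -0.  -46.  -28.2]
grasp in stand [-130.2   -0.5]
```

View pics/c7.png

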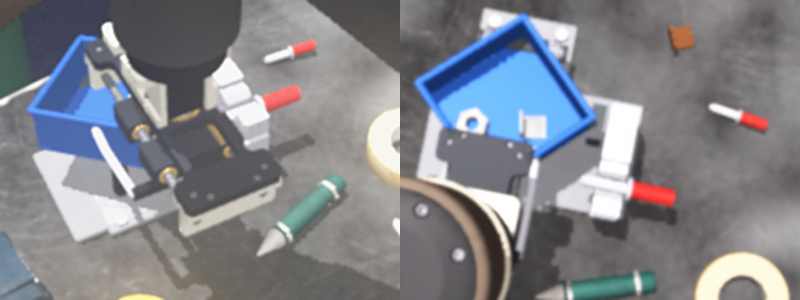

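The bin is rising with the bar, carrying about 3.4 N as expected. Continuing.

Request:
carry_out(
  moves=[
    [5.4,-0.9,13.8,0,0,0,0],
    [11.7,-2,27.1,0,0,0,0],
    [19,-3.3,40,0,0,0,0],
    [27.1,-4.6,52.3,0,0,0,0],
    [27.1,-4.6,52.3,0,0,0,0],
  ],
)

```text
time_s: 17.3
tcp_pos: [0.4722, -0.0577, 0.1252]
eef_rot: [96.6, 89.8, 176.9]
contact_force: [-7.0, 3.4, 1.0]
gripper_width: 0.0107
```

Request:
carry_out(
  moves=[
    [9,-1.5,12,0,0,0,0],
    [18.6,-3.2,22.8,0,0,0,0],
    [29,-5,33.2,0,0,0,0],
    [40.3,-6.9,42.8,0,0,0,0],
    [40.3,-6.9,42.8,0,0,0,0],
  ],
)

```text
time_s: 17.8
tcp_pos: [0.5122, -0.0648, 0.1689]
eef_rot: [109.2, 89.8, -170.5]
contact_force: [-13.0, 4.9, 14.4]
gripper_width: 0.0109
```

```bash
python3 s.py; python3 - <<'E'
from h import *
a=cv2.resize(r.capture("scene")[150:330,200:440],(400,300),interpolation=2);b=cv2.resize(r.capture("top")[120:300,210:450],(400,300),interpolation=2)
cv2.imwrite("pics/c8.png",np.hstack([a,b]))
E
```

```text
17.85 grasp [ 0.5115 -0.0647  0.1871] x [-0.004 -0.    -1.   ] jaw [-0.986  0.168  0.004] 170.31 F [-13.19   4.79  12.94] w 0.0102 q [ 14.6   7.2 -21.9  -0.1 -61.1 -24.3]
grasp in stand [-63.9  -0.9]
```

View pics/c8.png

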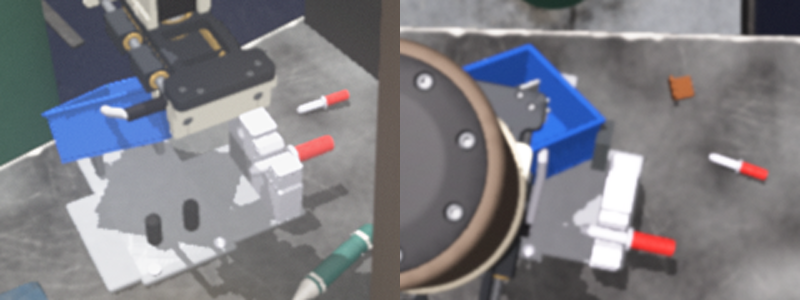

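The bin is tilted about 40° and the pin is still parked. The angle shows at top crop (530,85), but the gripper hides the nuts. There's about 18 N of radial push on the hinge, so I'll ease it off and check the far corner.

Request:
carry_out(
  moves=[
    [-1,0.2,0.5,0,0,0,0],
    [-2,0.3,1,0,0,0,0],
    [-2,0.3,1,0,0,0,0],
    [-2,0.3,1,0,0,0,0],
    [-2,0.3,1,0,0,0,0],
  ],
)

```text
time_s: 18.45
tcp_pos: [0.5112, -0.0645, 0.1682]
eef_rot: [118.3, 89.9, -161.4]
contact_force: [-2.1, -2.5, -1.7]
gripper_width: 0.0111
```

```bash
python3 s.py; python3 pin.py; python3 - <<'E'
from h import *
b=r.capture("top")[130:250,230:350];a=r.capture("scene")[180:280,200:340]
cv2.imwrite("pics/c9.png",np.hstack([cv2.resize(b,(420,420),interpolation=2),cv2.resize(a,(380,420),interpolation=2)]))
E
```

```text
18.5 grasp [ 0.5113 -0.0645  0.1871] x [-0.001 -0.    -1.   ] jaw [-0.986  0.168  0.001] 170.31 F [-2.56 -1.67 -1.28] w 0.0106 q [ 14.7   7.1 -22.1   0.  -60.9 -24.4]
grasp in stand [-64.1  -0.8]
229 [[-49.6, -134.8], [-49.1, -173.5], [-49.7, -153.7]] angle from y deg -0.7
```

View pics/c9.png

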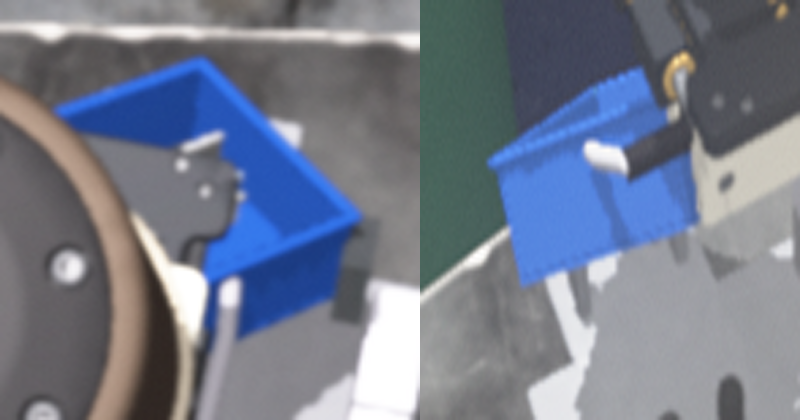

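The force is now only a few N and the pin hasn't moved. The angle's leg stands near the far corner at left crop (205,140). The gripper still hides the nuts, so I'll tip to about 47° briefly to make sure everything slides, then come back to about 41°.

Request:
carry_out(
  moves=[
    [4.8,-0.8,3.8,0,0,0,0],
    [9.9,-1.7,7.4,0,0,0,0],
    [14.9,-2.5,11,0,0,0,0],
    [20.1,-3.4,14.2,0,0,0,0],
    [20.1,-3.4,14.2,0,0,0,0],
  ],
)

```text
time_s: 19.15
tcp_pos: [0.5325, -0.0682, 0.1842]
eef_rot: [-148.0, 89.9, -67.6]
contact_force: [-7.1, -2.9, 5.7]
gripper_width: 0.0109
```

```bash
python3 s.py; python3 - <<'E'
from h import *
y=np.radians(-9.744);S=np.array([[np.cos(y),-np.sin(y)],[np.sin(y),np.cos(y)]]);cen=np.array([.57464,-.07461])
t=np.radians(47)
def W(x,yy,z,t=t):
    a,b=x-.07,z-.042;return np.r_[cen+S@[.07+a*np.cos(t)+b*np.sin(t),yy],.042+b*np.cos(t)-a*np.sin(t)]
for n in("scene","top"):
    im=r.capture(n); P=[W(.0775,0,.049),W(0,.0775,.049),W(0,-.0775,.049),W(.0775,0,.096),W(.04,0,.049)]
    print(n,proj(n,P).round(0).tolist())
    if n=="top": b=im[120:240,230:350]
    else: a=im[150:270,200:360]
cv2.imwrite("pics/c10.png",np.hstack([cv2.resize(b,(400,400),interpolation=2),cv2.resize(a,(400,300),interpolation=2)[:, :] if 0 else cv2.resize(a,(400,400),interpolation=2)]))
E
```

```text
19.2 grasp [ 0.5322 -0.0682  0.2028] x [ 0.    -0.001 -1.   ] jaw [-0.986  0.168 -0.   ] 170.32 F [-6.49 -2.58  5.28] w 0.0109 q [ 13.7   8.3 -18.4   0.  -63.2 -23.4]
grasp in stand [-42.9  -0.8]
scene [[273.0, 228.0], [237.0, 240.0], [326.0, 209.0], [264.0, 202.0], [277.0, 226.0]]
top [[284.0, 171.0], [226.0, 188.0], [325.0, 207.0], [287.0, 147.0], [280.0, 183.0]]
```

View pics/c10.png

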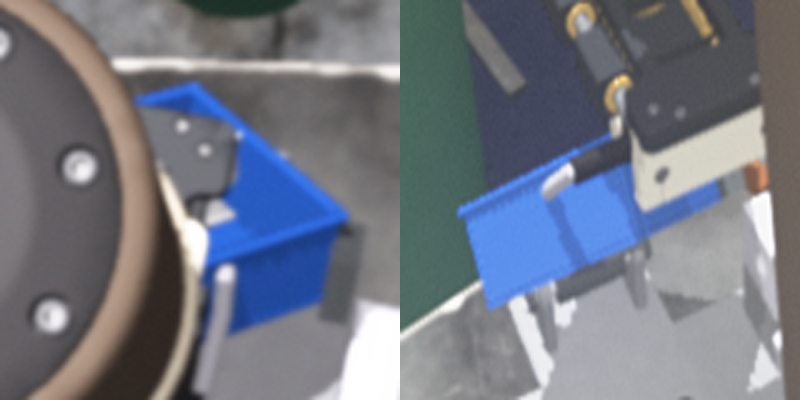

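A light part sits at left crop (218,210), which is top px (295,183). That's about 40 mm from the corner, which projects to (284,171). I've used my 12 pictures, so I'll lower to about 30°, where the gripper hides less, and check the parts numerically.

Request:
carry_out(
  moves=[
    [-5.2,0.9,-3.2,0,0,0,0],
    [-10.2,1.7,-6.8,0,0,0,0],
    [-15.3,2.6,-10.4,0,0,0,0],
    [-20.1,3.4,-14.2,0,0,0,0],
    [-20.1,3.4,-14.2,0,0,0,0],
  ],
)

```text
time_s: 19.8
tcp_pos: [0.5123, -0.0647, 0.1695]
eef_rot: [-96.3, 89.9, -16.0]
contact_force: [-3.3, -5.6, 2.7]
gripper_width: 0.0107
```

Request:
carry_out(
  moves=[
    [-7.3,1.2,-6,0,0,0,0],
    [-14.5,2.5,-12.5,0,0,0,0],
    [-21.3,3.7,-19.2,0,0,0,0],
    [-27.7,4.8,-26.3,0,0,0,0],
    [-27.7,4.8,-26.3,0,0,0,0],
  ],
)

```text
time_s: 20.3
tcp_pos: [0.4841, -0.0594, 0.1419]
eef_rot: [-64.3, 90.0, 16.0]
contact_force: [1.5, -6.0, -3.6]
gripper_width: 0.0109
```

```bash
python3 s.py; cat > parts.py <<'E'
from h import *
import sys
t=np.radians(float(sys.argv[1]))
y=np.radians(-9.744);S=np.array([[np.cos(y),-np.sin(y)],[np.sin(y),np.cos(y)]]);cen=np.array([.57464,-.07461])
def W(x,yy,z):
    a,b=x-.07,z-.042;return np.r_[cen+S@[.07+a*np.cos(t)+b*np.sin(t),yy],.042+b*np.cos(t)-a*np.sin(t)]
C=W(.0775,0,.049)
im=r.capture("top");h=cv2.cvtColor(im,cv2.COLOR_BGR2HSV)
# rectify bin floor (at +8 mm) to 2 px/mm map in bin frame; rows: x from 85 down to -80, cols: y from 80 to -80
src=np.array([proj("top",W(x,v,.057))[0] for x,v in((.085,.08),(.085,-.08),(-.08,-.08),(-.08,.08))],np.float32)
H=cv2.getPerspectiveTransform(src,np.float32([[0,0],[320,0],[320,330],[0,330]]))
w=cv2.warpPerspective(im,H,(320,330));hw=cv2.cvtColor(w,cv2.COLOR_BGR2HSV)
for row in range(0,331-10,10):
    s=""
    for col in range(0,320,8):
        H_,S_,V_=cv2.mean(hw[row:row+10,col:col+8])[:3]
        s+="B" if S_>120 and 100<H_<125 else("#" if V_>135 and S_<110 else("." if V_<80 else "g"))
    print(f"{85-row/2-2.5:6.1f}",s)
E
python3 parts.py 30
```

```text
20.35 grasp [ 0.4845 -0.0595  0.1611] x [ 0.001 -0.    -1.   ] jaw [-0.986  0.168 -0.001] 170.33 F [ 1.62 -4.18 -3.73] w 0.0108 q [ 16.2   5.8 -27.4   0.  -56.8 -25.8]
grasp in stand [-91.4  -0.3]
  82.5 ggggggggg#BBBBBBBBBBBBBBBBBg#####ggggggg
  77.5 .gggggggBBBBBBBBBBBBBBBBBBBBB####ggggg##
  72.5 .ggggg#BBBBBBBBBBBBBBB##BBBBBB###ggggg##
  67.5 ggggg#BBBBBBBBBBBBgg###gBBBBBBB##ggggg#g
  62.5 gggggBBBBBBBBBBBBg####ggBBBBBBBBB##ggg#g
  57.5 gggBBBBBBBBBBBBBB####ggggBBBBBBBBB##gggg
  52.5 ggBBBBBBBBBB#####BBBgg####BBBBBBBBBB###g
  47.5 #BBBBBBBBBBB######BB#######BBBBBBBBBB##g
  42.5 BBBBBBBBBBB########B########BBBBBBBBBB##
  37.5 BBBBBBBBBBB#################BBBBBBBBBBB#
  32.5 BBBBBBBBBBB################BBBBBBBBBBBBB
  27.5 BBBBBBBBBBBB#############gBBBBBBBBBBBBBB
  22.5 BBBBBBBBBBBBg############BBBBBBBBBBBBBBB
  17.5 BBBBBBBBBBBBB############BBBBBBBBBBBBBBB
  12.5 BBBggggg################g#BBBBBBBBBBBBBB
   7.5 BBBggggg##gggggggggg##gggg#BBBBBBBBBBBBB
   2.5 BBBggggg##gggggggggg##gggggBBBBBBBBBBBBB
  -2.5 BBBgg##gggggggggggggggg##gggBBBBBBBBBBBB
  -7.5 gBBgg##gggggggggggggggg##gg#BBBBBBBBBBBB
 -12.5 #gggggggggggggggggggggggggggBBBBBBBBBBBB
 -17.5 #####gggggggggggggggggggggggBBBBBBBBBBgg
 -22.5 #######ggggggggggggggggggggBBBBBBBBBB###
 -27.5 gg#######gg#gggggggggggggggB##BBBBBB####
 -32.5 gggg###########gggggggggggBB##BBBBg#####
 -37.5 ggggggg##########gggggggggBB###BB#######
 -42.5 ###ggggg###########gggggggBB###B########
 -47.5 ###ggggggg####gg#######gggBB############
 -52.5 ##ggggggggg####gg##########B############
 -57.5 gggggggggggg####g.g########B############
 -62.5 ggggggggggggg####g.g####################
 -67.5 gggggggggggggg###gg.g###################
 -72.5 ggggggggggggggg###g..g#####g############
 -77.5 gggggggggggggggg###g..g####gg###########
```

At 30° the rectified floor map shows three separate light parts near the corner at (77.5, 0): one at about (63,−5), one at (40,20) and one at (38,−14) mm. All are within about 45 mm, under the 75 mm limit. Going back up to 40° to hold.

Request:
carry_out(
  moves=[
    [6.4,-1.1,7.1,0,0,0,0],
    [13.2,-2.3,13.8,0,0,0,0],
    [20.4,-3.6,20.3,0,0,0,0],
    [27.7,-4.8,26.3,0,0,0,0],
    [27.7,-4.8,26.3,0,0,0,0],
  ],
)

```text
time_s: 20.9
tcp_pos: [0.5121, -0.0643, 0.17]
eef_rot: [97.9, 89.9, 178.2]
contact_force: [-7.3, 0.6, 5.4]
gripper_width: 0.0109
```

Request:
carry_out(
  moves=[
    [0,0,0,0,0,0,0],
    [0,0,0,0,0,0,0],
    [0,0,0,0,0,0,0],
    [0,0,0,0,0,0,0],
    [0,0,0,0,0,0,0],
  ],
)

```text
time_s: 21.4
tcp_pos: [0.5112, -0.0641, 0.1693]
eef_rot: [85.7, 89.9, 166.0]
contact_force: [-5.6, 0.3, 3.9]
gripper_width: 0.0108
```

```bash
python3 s.py; python3 pin.py; python3 parts.py 40 | head -24; python3 s.py
```

```text
21.45 grasp [ 0.5112 -0.0642  0.1881] x [-0.001  0.    -1.   ] jaw [-0.986  0.168  0.001] 170.31 F [-6.44  0.62  3.25] w 0.0109 q [ 14.7   7.  -22.   -0.  -61.  -24.3]
grasp in stand [-64.2  -0.4]
228 [[-49.6, -134.8], [-49.1, -173.5], [-49.8, -153.7]] angle from y deg -0.7
  82.5 gggggBBBBBBBBBBBBBBBBBBBBBBBBBB##ggggggg
  77.5 #gggBBBBBBBBBBBBBBBBB###BBBBBBBBB#ggggg#
  72.5 ###gBBBBBBBBBBBBBBBB####BBBBBBBBBB##ggg#
  67.5 ####ggBBBBBBBBBBBBB###ggBBBBBBBBBBBg#ggg
  62.5 ######ggggggggggggg##ggggBBBBBBBBBBBB#gg
  57.5 g######gggggggggggggggggggBBBBBBBBBBBB#g
  52.5 ggg#####ggggggggggg##ggggg#BBBBBBBBBBBB#
  47.5 gggg#####gggggggggg#gggggggBBBBBBBBBBBBB
  42.5 ggggg#####gggggggggggg##ggg#BBBBBBBBBBBB
  37.5 gggggg#####ggggggggggg##ggg#BBBBBBBBBBBB
  32.5 gggggggg####ggggggggggg#ggggBBBBBBBBBBBB
  27.5 ggggggggg####ggggggggggggggBBBBBBBBBBBBB
  22.5 gggggggggg###ggggggggggggggBBBBBBBBBBBBB
  17.5 gggggggggg####gggggggggggggBBBBBBBBBBBBB
  12.5 ggggggggggg####g##gggggggggBBBBBBBBBBBBB
   7.5 gggggggggggg###g###gggggggBBBBBBBBBBBBBB
   2.5 ggggggggggggg###g###gggggBBBBBBBBBBBBBBB
  -2.5 ggggggggggggg####g###ggggBBBBBBBBBBBBBBB
  -7.5 gggggggggggggg###g####gggBBBBBBBBBBBBBBB
 -12.5 gggggggggggggg###gg######BBBBBBBBBBBBBBB
 -17.5 ggggggggggggggg###gg######BB##BBBBBBBBB#
 -22.5 gggggggggg###gg###g.g#####gg##BBBBBBBB#g
 -27.5 ggggggggg####ggg###g.######g##BBBBBBB##g
 -32.5 gggggggggg###ggg###g..#####B##gBBBBB####
21.6 grasp [ 0.5113 -0.0642  0.1881] x [-0.001  0.    -1.   ] jaw [-0.986  0.168  0.001] 170.31 F [-5.96  0.83  2.94] w 0.0107 q [ 14.7   7.  -22.   -0.  -61.  -24.3]
grasp in stand [-64.2  -0.4]
```

The bin is held steady at about 40.5°, the pin hasn't moved and the parts are in the corner. Handing in.

```bash
python3 -c "
from plant import r
print(r.close_job())"
```

```text
the job is handed in; nothing more can be done
None
```

The lock pin is parked in the notch and let go, and the gripper is holding the blue bin by its bar at about 40°. I handed the job in at about 21.6 s of the 56 s allowed; no verdict was reported.

**Last checks**
- **Pin:** it measured at stand x ≈ −49.8 mm with the collar about 3.5 mm out from the block and under 1° off axis. It did not move while the bin was lifted.
- **Bin:** tilt is about 40.5° (0.71 rad), worked out from the gripper position. The jaws are steady on the bar with about 7 N on the wrist, and the arm is still.
- **Parts:** I tipped the bin to about 47° briefly, then lowered it to 30° to look. Three separate parts showed at roughly 20–45 mm from the corner, against the 75 mm limit. At the final 40° the gripper hides most of them, so that position rests on the 30° view.
- **Other items:** nothing came near the tape measure, centre punch or masking tape. In my last pictures the punch and masking tape looked unmoved; I did not measure any of the three again.

**What failed or disagreed**
- The first grip on the bar slid off its top, with about 25 N pushing up on the gripper. I re-gripped about 22 mm lower and it held.
- The pads gripped about 25 mm higher up the fingers than the stated tool point suggests. The pin was therefore held on the upper part of its handle (jaws at 11 mm on a 16 mm handle), but it did not slip.

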